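# Click the blue cash box shut

### The job

Shut the blue cash box: press the free edge of its lid, opposite the hinge, down past the spring catch until it clicks and the lid stays flush by itself, then take the hand away. Leave the red cash box ajar as it is.

Things in the scene. Friction and masses are not known exactly. Their poses are not given: they have to be found in the camera images.
- blue_press (a point): Top of the blue cash box's lid, mid-width, 15 mm in from the free edge. Steel box, 100 deep x 120 wide x 65 mm high shut (body 51, lid 14), fast on the desk, yaw within 40 degrees, hinge on the robot's far side, 51 mm up. Site x lies in the lid, towards the hinge; y along the hinge; z out of the top. Hinge line: +85 mm x, -14 mm z from here. Lid shut: this point is 65 mm above the desk.
- blue_lid (a joint): Opening angle of the blue lid, rad: 0 at the hard stop, about 0.02 caught, about 0.4 ajar. A light spring lifts it (1 to 3 N at the free edge). The catch, under the middle of the free edge, is met near 0.12 rad and takes some 8 to 12 N in all, pressed at blue_press; near 0.02 it has clicked and holds. Let go earlier, the lid rises again.
- red_press (a point): The same point with the same axes on the lid of the red cash box, which is alike but for its colour. On each lid a steel bail handle, 60 mm long and 6 mm high, lies folded flat across the middle, 60 to 73 mm from the free edge.
- red_lid (a joint): Opening angle of the red lid, rad, as for the blue one; it stands ajar on its spring and is to be left so. Room: a wall-high partition stands at the robot's right, its near edge at x = 0.29, y = -0.32 m, so fold the arm in before swinging from the right to the desk; a monitor hangs 0.45 m above the desk from x = 0.56, y = -0.12 to x = 0.79, y = 0.03.
There are look-alikes about, which are no part of the job. There is more than one size of the part that bears blue_press; the job needs the larger.

How it is judged:
At the end, for the whole second after the job is handed in: The blue lid is caught and stays shut by itself (opening under 0.04 rad, some 4 mm at its free edge) and the red lid still stands ajar (over 0.25 rad) (value of joint blue_lid below 0.04 rad and value of joint red_lid above 0.25 rad); the robot touches nothing.
It also fails if it takes over 35 s, if anything falls off the work surface, if the arm or the gripper's body presses on something with over 40 N, if the wrist force passes 120 N, or if a joint passes its speed limit or range.

### The arm

A 7-joint arm with a two-finger parallel gripper is mounted at the origin on a cart in front of the work surface, level with it; the furniture and walls round the work are solid. World frame = base frame: x ahead of the robot, y to its left, z up, the work surface at z = 0. Lengths are in m, angles in rad, forces in N, time in s.
With the tool pointing down it reaches from about 0.425 to 0.875 m from the base axis. Payload 4.7 kg.
Tool frame: the origin (TCP) lies midway between the tips of the shut fingers; the grasp point (between the pads) lies 19 mm behind it; x points along the fingers, z is the direction in which the jaws open and shut, and the axes are right-handed (so a half turn about x gives the same grasp; the last joint's range is limited). The gripper opens to 87 mm and grips with 3 to 60 N. Pads are 19 mm wide; open, the fingers measure 117 mm over their backs; the gripper's body (75 mm by 190 mm) begins 51 mm behind the grasp point.
Start: joints at [-1.167, 0.321, -0.07, 1.45, 0.023, 1.371, -0.057], TCP at [0.247, 0.601, 0.223] pointing down, gripper open.
Joint ranges: [-2.86, 2.86], [-0.3, 2.09], [-1.38, 1.24], [0.06, 2.45], [-1.56, 4.7], [0.09, 2.05], [-2.69, 2.69]. Speed limits (rad/s): [2.57, 2.57, 3.14, 3.14, 3.14, 3.14, 3.14].

### API

Orientations are given as a unit quaternion [x, y, z, w].
In Python, from rig import status, read_camera, manip gives the robot as it stands.
- The arm moves only by the tool move_arm, never from a script. Its argument "steps" is a list of rows, each a list of 3 entries, a list of its own where there are three numbers: the opening, from 0 (shut) to 1 (fully open), then the shift along the world's x, y, z in m, then the turn about the world's z in degrees. In form: [[jaw, [dx, dy, dz], roll], ...]. A call has 1 to 10 rows; each row is the pose to reach, as a shift and turn from the pose commanded when the call began; what a row does not reach only later rows make up. A row lasts 1/12 s, in which the tool goes at most 41.7 mm and 7.16 degrees, less where a joint would pass 70% of its speed; a pose out of reach is approached as far as the arm can. A call with a gripper value outside its range is refused whole. The fingers move at their own pace and stop on an object; "force" is the grip in N (left out, the last holds). Time passes only in rows, so rows that repeat a pose let the fingers close. It gives the time, the measured TCP pose, the force and the opening at its end, in the units of the state.
- status.sense(): the state, without advancing time (a new reading comes with each control period).
- read_camera(name): name is "scene" or "side" or "wrist"; returns a dict with "image" (420x560x3 uint8, blue, green, red), "range_z" (420x560 float32, m along the optical axis (not along the pixel's ray), 0 where there is no reading), "fx", "fy", "cx", "cy" (pixels), "R" (3x3) and "t" (3): a world point X has camera coordinates R X + t. Camera axes: x right, y down, z forward; pixel columns grow to the right and rows downward; lengths in m; the calibration is good to about 2 mm. A picture is of the moment at which its call begins.
- manip.job_done(): hands the job in, once; it reports no verdict.
The state is a dict: "time_s": time; "joint_pos": joint angles; "joint_velocities": joint speeds; "joint_torque": joint torques, N m; "position": TCP position; "tcp_rot": TCP orientation; "force": force on the tool from outside, world axes, zero at the start; "moment": the same for the moment, N m; "gripper_width": finger opening in m.
Only numpy, scipy, OpenCV 4.12 (cv2) and the standard library are available. Lean on these libraries where they do the work, as an engineer would, in place of code of your own. Each camera call takes 0.05 s, during which the arm holds its last target.

## Working session

There is one attempt and no reset: what is moved stays moved. The work goes in short steps, Python scripts to look and compute and a tool call to move; the robot and the scene stay as the last step left them, time stands still between calls to the robot, and variables do not carry over. Pictures are saved under pics/ and viewed, and the job is handed in when it is done.

Besides the shell and the picture viewer there is one more tool, called after "Call:" as name(argument=value, ...), one argument or row to a line, values as JSON. move_arm: Moves the arm, as the interface text tells. Its arguments: {"type":"object","properties":{"steps":{"type":"array","items":{"type":"array"}},"force":{"type":"number"}},"required":["steps"]}

```bash
mkdir -p pics
python3 - <<'E'
from rig import status, read_camera
import cv2,pickle
d={}
for n in ["scene","side","wrist"]:
    c=read_camera(n); d[n]=c
    cv2.imwrite(f"pics/{n}0.png",c["image"]); print(n,c["fx"],c["cx"],c["cy"],c["R"],c["t"])
pickle.dump(d,open("c0.pkl","wb"))
s=status.sense(); print(s)
E
```

```text
scene 538.5350866614205 288.5879403875084 214.21980840422648 [[ 0.84519149 -0.53430491 -0.01302338]
 [-0.37032369 -0.56787976 -0.73510064]
 [ 0.38537216  0.62612367 -0.6778329 ]] [-0.33951038  0.35877591  0.81764695]
side 453.0702491856862 271.1400026443485 212.53195781140064 [[-0.83544522  0.54955408 -0.00464724]
 [ 0.33683091  0.50534007 -0.79446608]
 [-0.43425364 -0.66529823 -0.60729074]] [ 0.34918198 -0.20395779  1.30248885]
wrist 333.92407986936774 285.33478165626036 208.65862472767745 [[ 0.37922725  0.92530138 -0.00201101]
 [ 0.89545695 -0.36644647  0.25273272]
 [ 0.23311701 -0.0976439  -0.96753405]] [-0.64878125 -0.03082737  0.38973935]
{'time_s': 0.15, 'joint_pos': array([-1.1669097 ,  0.32167821, -0.07008799,  1.4513754 ,  0.02256943,
        1.37082025, -0.05691243]), 'joint_velocities': array([-0.00020024, -0.00111908,  0.0018361 , -0.00384612, -0.00136401,
       -0.00090855, -0.00120088]), 'joint_torque': array([ 3.76461940e-04, -4.91794860e+01, -4.04220410e-01, -3.12880504e+01,
       -6.38452219e-02,  4.04324604e-02,  1.12725677e-04]), 'position': array([0.24686607, 0.60084342, 0.22170596]), 'tcp_rot': array([-0.39401592,  0.58779109,  0.39339532,  0.58693544]), 'force': array([-0.46850908,  0.45372292,  0.35019612]), 'moment': array([ 0.03159319, -0.02158729, -0.00338937]), 'gripper_width': 0.08701633055671193}
```

View pics/scene0.png

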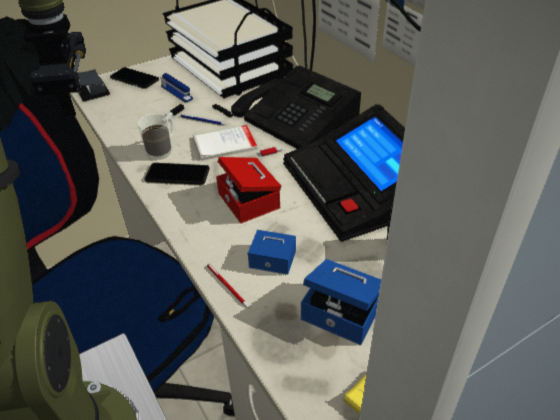

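View pics/side0.png

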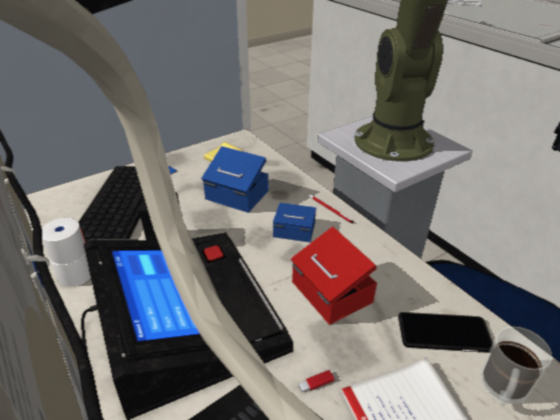

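View pics/wrist0.png

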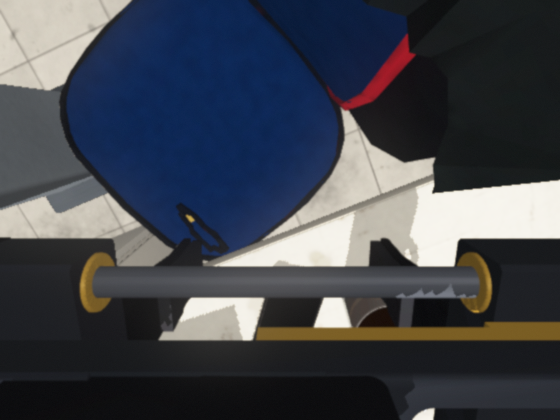

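```bash
cat > h.py <<'E'
import numpy as np,pickle,cv2
def cloud(c):
    z=c["range_z"];v,u=np.mgrid[:z.shape[0],:z.shape[1]]
    P=np.stack([(u-c["cx"])/c["fx"]*z,(v-c["cy"])/c["fy"]*z,z],-1)
    return (P-c["t"])@c["R"]
def proj(c,X):
    p=np.asarray(X)@c["R"].T+c["t"]
    return np.stack([p[...,0]/p[...,2]*c["fx"]+c["cx"],p[...,1]/p[...,2]*c["fy"]+c["cy"]],-1)
E
python3 - <<'E'
from h import *
d=pickle.load(open("c0.pkl","rb"))
for n,(x0,x1,y0,y1) in {"scene":(230,390,220,350),"side":(180,340,130,260)}.items():
    cv2.imwrite(f"pics/{n}0c.png",cv2.resize(d[n]["image"][y0:y1,x0:x1],None,fx=5,fy=4.6,interpolation=cv2.INTER_CUBIC) if 0 else cv2.resize(d[n]["image"][y0:y1,x0:x1],None,fx=4.5,fy=4.5,interpolation=cv2.INTER_CUBIC))
for n,pts in {"scene":[(343,285),(320,275),(365,290),(325,325),(290,350),(272,245),(255,175),(270,200)],"side":[(240,165),(220,165),(230,195),(252,195),(297,215),(330,255)]}.items():
    W=cloud(d[n])
    for u,v in pts: print(n,u,v,W[v,u].round(3))
E
```

```text
scene 343 285 [ 0.498 -0.026  0.091]
scene 320 275 [0.478 0.014 0.091]
scene 365 290 [ 0.525 -0.053  0.087]
scene 325 325 [ 0.458 -0.033  0.013]
scene 290 350 [ 0.382 -0.035 -0.001]
scene 272 245 [0.466 0.163 0.044]
scene 255 175 [0.527 0.334 0.081]
scene 270 200 [0.539 0.293 0.033]
side 240 165 [ 0.499 -0.006  0.088]
side 220 165 [ 0.532 -0.041  0.081]
side 230 195 [0.542 0.019 0.035]
side 252 195 [0.502 0.049 0.038]
side 297 215 [0.467 0.174 0.045]
side 330 255 [0.517 0.341 0.085]
```

View pics/scene0c.png

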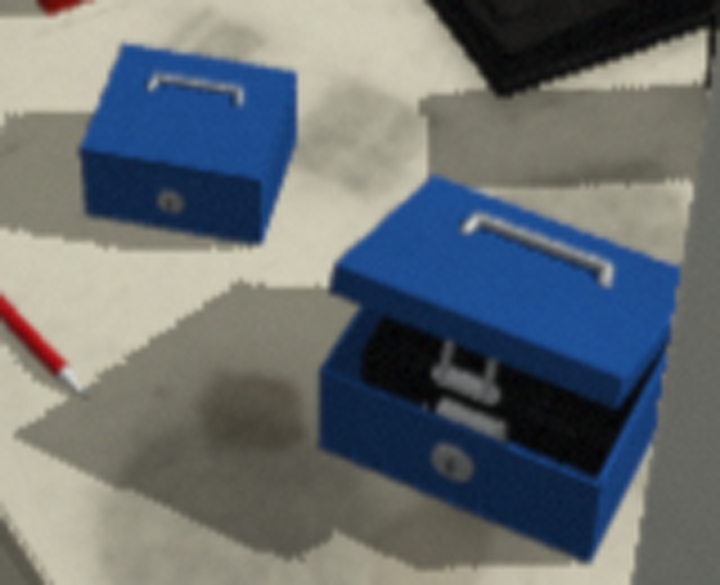

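View pics/side0c.png

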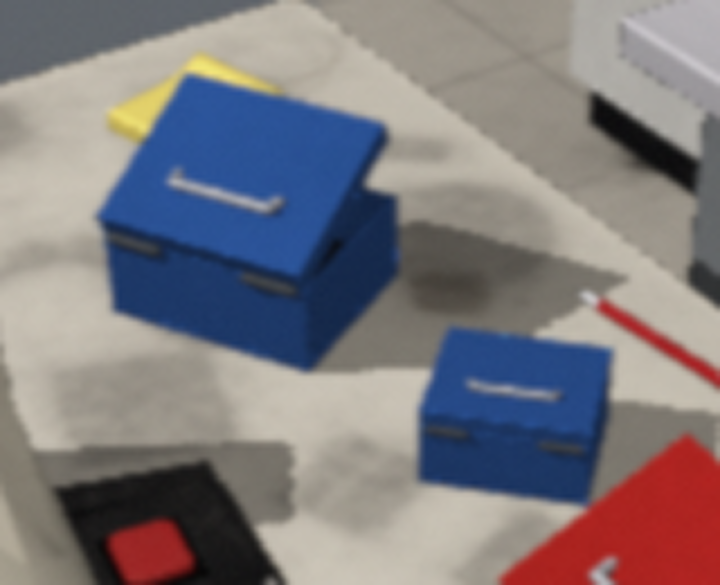

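```bash
cat > fit.py <<'E'
from h import *
def fit(c,box,R=None):
    x0,x1,y0,y1=box
    W=cloud(c); m=np.zeros(W.shape[:2],bool); m[y0:y1,x0:x1]=1
    im=c["image"].astype(int); 
    m&=(im[...,0]-im[...,2]>40)&(c["range_z"]>0)&(W[...,2]>0.04)&(W[...,2]<0.2)
    P=W[m]; rng=np.random.default_rng(0);best=0
    for _ in range(500):
        a,b,e=P[rng.choice(len(P),3,False)]; n=np.cross(b-a,e-a); l=np.linalg.norm(n)
        if l<1e-9: continue
        n/=l; n*=np.sign(n[2])
        if n[2]<.6: continue
        k=abs((P-a)@n)<.0025
        if k.sum()>best: best=k.sum();I=k
    Q=P[I]; 
    q=Q.mean(0); n=np.linalg.svd(Q-q)[2][2]; n*=np.sign(n[2])
    y=np.cross([0,0,1],-n) if 0 else None
    r=cv2.minAreaRect
    e1=np.cross([0,1,0],n); e1/=np.linalg.norm(e1); e2=np.cross(n,e1)
    uv=np.c_[(Q-q)@e1,(Q-q)@e2].astype(np.float32)
    rect=r(uv); bp=cv2.boxPoints(rect)
    C=q+bp[:,:1]*e1+bp[:,1:]*e2
    print("n",n.round(3),"tilt",np.arccos(n[2]).round(3),"inl",best,len(P),"size",np.round(rect[1],4)); print(C.round(4), "ctr",C.mean(0).round(4))
    print("yaw of downslope",np.degrees(np.arctan2(n[1],n[0])))
    return n,C
E
python3 - <<'E'
from fit import *
d=pickle.load(open("c0.pkl","rb"))
fit(d["side"],(195,275,140,215)); fit(d["scene"],(300,390,250,312))
E
```

```text
n [0.335 0.191 0.923] tilt 0.396 inl 1537 2058 size [0.1    0.1227]
[[ 0.4428  0.0176  0.1024]
 [ 0.5046 -0.0883  0.1019]
 [ 0.5842 -0.0417  0.0633]
 [ 0.5225  0.0642  0.0639]] ctr [ 0.5135 -0.0121  0.0829]
yaw of downslope 29.63617377773193
n [0.333 0.187 0.924] tilt 0.392 inl 1756 2297 size [0.1053 0.1199]
[[ 0.441   0.0133  0.1035]
 [ 0.5007 -0.0906  0.1031]
 [ 0.585  -0.042   0.0629]
 [ 0.5253  0.0619  0.0633]] ctr [ 0.513  -0.0143  0.0832]
yaw of downslope 29.331799679302968
```

Run:
```python
from rig import status
from scipy.spatial.transform import Rotation as R
import numpy as np
s=status.sense(); M=R.from_quat(s["tcp_rot"]).as_matrix(); print(M.round(3))
print("jaw yaw",np.degrees(np.arctan2(M[1,2],M[0,2])),"want 119.5 or -60.5")
print(np.array([.476,-.034,.18])-s["position"])
```

```text
[[-0.001 -0.925  0.38 ]
 [-0.001  0.38   0.925]
 [-1.    -0.    -0.001]]
jaw yaw 67.66735566406565 want 119.5 or -60.5
[ 0.22913393 -0.63484342 -0.04170596]
```

Call:
move_arm(
  steps=[
    [0, [0.02, -0.035, 0], -7],
    [0, [0.04, -0.07, 0], -14],
    [0, [0.06, -0.105, 0], -21],
    [0, [0.08, -0.14, 0], -28],
    [0, [0.1, -0.175, 0], -35],
    [0, [0.115, -0.21, 0], -42],
    [0, [0.13, -0.245, 0], -49],
    [0, [0.145, -0.28, 0], -56],
    [0, [0.155, -0.315, 0], -63],
    [0, [0.165, -0.35, 0], -70],
  ],
  force=30,
)

```text
time_s: 0.98
position: [0.4123, 0.2492, 0.2224]
tcp_rot: [0.017, 0.707, -0.017, 0.707]
force: [0.4, 0.8, 0.6]
gripper_width: 0.0283
```

Call:
move_arm(
  steps=[
    [0, [0.008, -0.032, 0], -7],
    [0, [0.016, -0.064, 0], -14],
    [0, [0.024, -0.096, 0], -21],
    [0, [0.032, -0.128, 0], -28],
    [0, [0.04, -0.16, 0], -35],
    [0, [0.048, -0.192, 0], -42],
    [0, [0.054, -0.224, -0.01], -49],
    [0, [0.06, -0.255, -0.02], -55],
    [0, [0.064, -0.284, -0.04], -58],
    [0, [0.064, -0.284, -0.06], -58],
  ],
)

```text
time_s: 1.82
position: [0.4768, -0.0398, 0.1628]
tcp_rot: [0.359, 0.608, -0.359, 0.611]
force: [0.3, 0.1, 0.5]
gripper_width: 0.0007
```

Run:
```python
from rig import status, read_camera
from fit import *
from scipy.spatial.transform import Rotation as R
c=read_camera("side"); cv2.imwrite("pics/side1.png",c["image"])
b=read_camera("scene"); cv2.imwrite("pics/scene1.png",b["image"])
s=status.sense(); M=R.from_quat(s["tcp_rot"]).as_matrix()
print(s["position"],s["force"],s["gripper_width"],np.degrees(np.arctan2(M[1,2],M[0,2])))
```

```text
[ 0.4734347  -0.03412009  0.15972853] [-0.05038273  1.20331398 -0.26477815] 0.0005457139241263757 -60.515382199497566
```

View pics/side1.png

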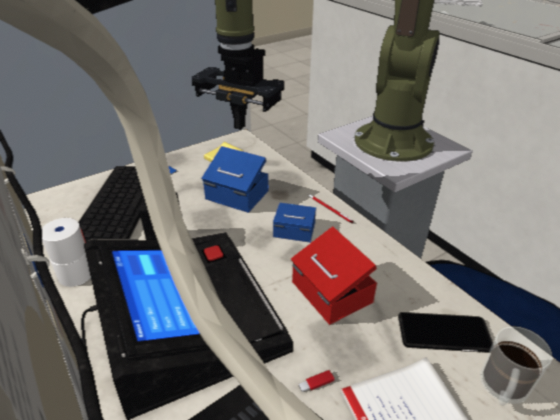

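View pics/scene1.png

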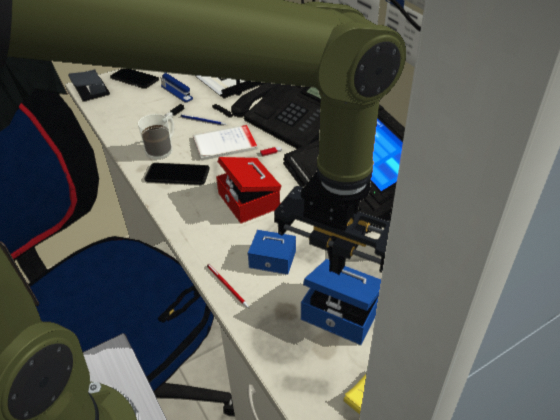

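Run:
```python
from h import *
d=pickle.load(open("c0.pkl","rb"))
for n in("scene","side"): print(n,proj(d[n],[[.4734,-.0341,.16],[.476,-.034,.065],[.48,-.031,.095]]).round(1))
```

```text
scene [[336.1 267. ]
 [334.7 302.9]
 [336.4 289.7]]
side [[242.  128.8]
 [242.8 165.3]
 [241.4 155.3]]
```

Call:
move_arm(
  steps=[
    [0, [0.006, 0.003, -0.02], 0],
    [0, [0.006, 0.003, -0.04], 0],
    [0, [0.006, 0.003, -0.05], 0],
    [0, [0.006, 0.003, -0.06], 0],
    [0, [0.006, 0.003, -0.065], 0],
    [0, [0.006, 0.003, -0.07], 0],
    [0, [0.006, 0.003, -0.075], 0],
    [0, [0.006, 0.003, -0.08], 0],
    [0, [0.006, 0.003, -0.08], 0],
  ],
)

```text
time_s: 2.67
position: [0.4822, -0.0297, 0.0823]
tcp_rot: [0.355, 0.611, -0.355, 0.611]
force: [1.0, 0.3, 1.8]
gripper_width: 0.0002
```

Call:
move_arm(
  steps=[
    [0, [-0.001, -0.001, -0.002], 0],
    [0, [-0.002, -0.001, -0.004], 0],
    [0, [-0.002, -0.001, -0.006], 0],
    [0, [-0.002, -0.001, -0.008], 0],
    [0, [-0.002, -0.001, -0.01], 0],
    [0, [-0.002, -0.001, -0.011], 0],
    [0, [-0.002, -0.001, -0.012], 0],
    [0, [-0.002, -0.001, -0.012], 0],
  ],
)

```text
time_s: 3.33
position: [0.4792, -0.0317, 0.0709]
tcp_rot: [0.355, 0.612, -0.356, 0.611]
force: [-3.7, -2.7, 7.6]
gripper_width: 0.0006
```

Call:
move_arm(
  steps=[
    [0, [0, 0, -0.001], 0],
    [0, [0, 0, -0.002], 0],
    [0, [0, 0, -0.003], 0],
    [0, [0, 0, -0.004], 0],
    [0, [0, 0, -0.005], 0],
    [0, [0, 0, -0.006], 0],
    [0, [0, 0, -0.006], 0],
  ],
)

```text
time_s: 3.92
position: [0.4796, -0.0312, 0.0653]
tcp_rot: [0.355, 0.612, -0.356, 0.611]
force: [-5.8, -2.9, 10.1]
gripper_width: 0.0007
```

Call:
move_arm(
  steps=[
    [0, [0, 0, -0.001], 0],
    [0, [0, 0, -0.002], 0],
    [0, [0, 0, -0.002], 0],
    [0, [0, 0, -0.002], 0],
  ],
)

```text
time_s: 4.25
position: [0.4797, -0.0312, 0.0649]
tcp_rot: [0.355, 0.612, -0.356, 0.611]
force: [-11.1, -2.8, 25.4]
gripper_width: 0.0006
```

Call:
move_arm(
  steps=[
    [0, [0, 0, 0.002], 0],
    [0, [0, 0, 0.006], 0],
    [0, [0, 0, 0.015], 0],
    [0, [0, 0, 0.03], 0],
    [0, [0, 0, 0.06], 0],
    [0, [0, 0, 0.09], 0],
    [0, [-0.01, 0.03, 0.11], 0],
    [0, [-0.02, 0.06, 0.13], 0],
    [0, [-0.02, 0.09, 0.14], 0],
    [0, [-0.02, 0.09, 0.14], 0],
  ],
)

```text
time_s: 5.08
position: [0.4608, 0.0668, 0.2055]
tcp_rot: [0.355, 0.612, -0.35, 0.614]
force: [0.1, 1.7, 0.1]
gripper_width: 0.0004
```

Run:
```python
from rig import status, read_camera
from fit import *
c=read_camera("side"); b=read_camera("scene")
cv2.imwrite("pics/side2.png",c["image"]); cv2.imwrite("pics/scene2.png",b["image"])
fit(c,(195,275,140,215)); fit(b,(300,390,258,320))
for d in (c,b):
  d["image"]=d["image"][...,::-1]
fit(c,(285,385,220,325)); fit(b,(210,285,150,225))
s=status.sense(); print(s["position"],s["force"],s["time_s"])
```

```text
n [0.021 0.01  1.   ] tilt 0.024 inl 1148 1618 size [0.1032 0.1216]
[[ 0.431   0.0123  0.0673]
 [ 0.4887 -0.0948  0.0671]
 [ 0.5796 -0.0458  0.0647]
 [ 0.5218  0.0613  0.0649]] ctr [ 0.5053 -0.0168  0.066 ]
yaw of downslope 25.066877655452107
n [0.015 0.009 1.   ] tilt 0.017 inl 2616 3217 size [0.1031 0.1201]
[[ 0.4309  0.0088  0.0664]
 [ 0.4901 -0.0958  0.0666]
 [ 0.5798 -0.0451  0.0648]
 [ 0.5207  0.0595  0.0647]] ctr [ 0.5054 -0.0181  0.0656]
yaw of downslope 32.60336304597154
n [ 0.378 -0.017  0.925] tilt 0.389 inl 3067 3827 size [0.1225 0.1002]
[[0.4745 0.2934 0.1018]
 [0.5671 0.2889 0.0639]
 [0.5729 0.4112 0.0637]
 [0.4803 0.4157 0.1016]] ctr [0.5237 0.3523 0.0828]
yaw of downslope -2.523396669063421
n [ 0.372 -0.019  0.928] tilt 0.381 inl 458 1042 size [0.1231 0.1018]
[[0.4724 0.2918 0.1015]
 [0.5668 0.2872 0.0636]
 [0.5728 0.4102 0.0637]
 [0.4784 0.4148 0.1016]] ctr [0.5226 0.351  0.0826]
yaw of downslope -2.965881691603834
[0.46014528 0.0607694  0.20310403] [ 0.97666646 -1.13223138 -0.20625065] 5.1833
```

View pics/side2.png

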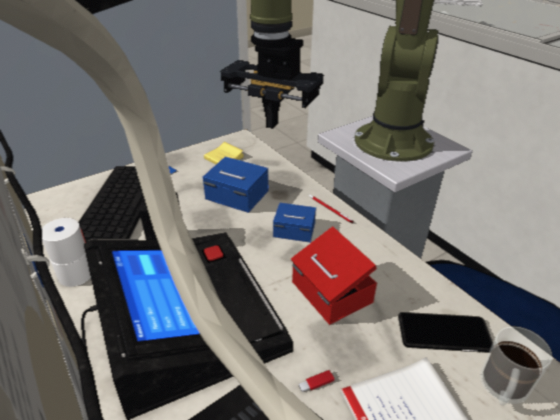

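View pics/scene2.png

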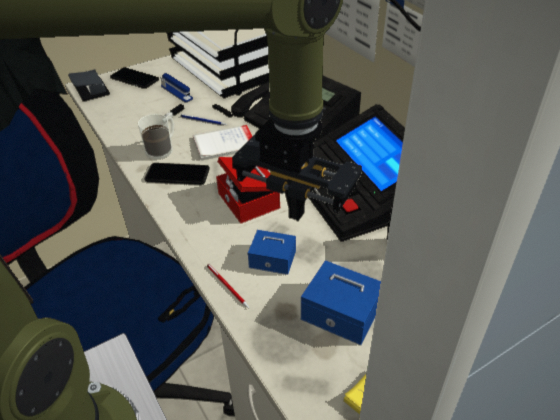

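The blue lid is caught: it is flush in the side view at (236,175) and in the scene view at (342,295), and tilts about 0.02 rad. The red lid at (333,262) is still ajar at about 0.385 rad, and the hand is clear.

```bash
python3 -c "
from rig import manip; print(manip.job_done())"
```

```text
the job is handed in; nothing more can be done
None
```

The large blue cash box is shut and caught. I pressed its lid with closed fingertips, about 20 mm in from the free edge, until it met the hard stop at z ≈ 0.065 m. The force at the end of that press read about 25 N vertical. I then backed the hand away and handed the job in at about 5.2 s.

Last checks, taken after the hand had left:
- **Blue lid:** opening about 0.024 rad from the side camera and 0.017 rad from the scene camera, both consistent with being caught. The lid stayed flush by itself.
- **Red lid:** still ajar, at about 0.389 rad (side) and 0.381 rad (scene). I did not touch it.
- **Hand:** about 0.2 m above the desk. The force readings were about 1 N or less per axis at the last check and match those taken in free air.

No check failed. The two cameras differ by less than 0.01 rad on each lid. The small blue look-alike was not touched.

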